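Third hand: hold a meter in its dock while the clips go on

TASK

Be the third hand for a colleague who will screw the two corner clips on behind the hand-held meter in its docking cradle. Lay the meter face up on the cradle plate with its display end towards the sprung contact bar, slide it sideways until its long side lies flush along the black side rail (do this before it pushes the contact bar, so the pins are not scraped sideways), then push it straight along the rail into the contact bar with a steady force of about 10 N, which brings the bar roughly half way in, never to its stop. Finish while still holding it there: the program ends with the gripper on the meter and the push kept up; leave the other things on the bench where they are.

Things in the scene. Friction and masses are not known exactly. Their poses are not given: they have to be found in the camera images.
- meter: Dark hand-held meter lying face up, 150 long x 68 wide x 32 mm high; sides and ends are upright faces up to 30 mm high; 0.22 to 0.37 kg. Origin: centre of its underside. +x along its length to the display end, +z up out of its face. Starts on the worktop right of the cradle. Can be gripped across its 68 mm width from above, or pushed on side or tail end with shut fingers.
- meter_head (a point): Centre of the meter's display-end face, 75 mm along the meter's +x from its origin and 15 mm above its underside.
- meter_side (a point): Point on the middle of the meter's long side that goes to the rail, 34 mm along the meter's +y from its origin, 6 mm above its underside.
- cradle: Docking cradle fixed to the worktop: aluminium plate 8 mm thick, on which the meter lies, x -122 to +134, y -66 to +58 mm. +x points to the contact bar and the grey housing behind it (x +96 to +132, 88 wide, top 44 mm above worktop). Origin: on the worktop, below the centre of a meter that is flush on the rail and just touches the bar. Open on the -y side and at the tail (-x).
- rail_face (a point): Middle of the inner face of the cradle's black side rail, at cradle (0, +34, 14) mm, axes as the cradle's. The rail runs along x from -88 to +80 mm, is 14 mm wide (y +34 to +48) and rises 12 mm above the plate (20 mm above the worktop). The meter is flush when meter_side has the same cradle y and both x axes are parallel.
- contact_bar: Black bar with brass contact pins in front of the grey housing, 58 mm wide, 11 to 29 mm above the worktop, on two sprung guide rods; moves along the cradle's +x only. Its origin is the cradle's origin shifted by its travel; use contact_face for its front.
- contact_face (a point): Centre of the contact bar's front face, which the meter's display end pushes; axes as the cradle's. Out, it is at cradle x = +75 mm, 20 mm above the worktop.
- contact_travel (a joint): How far the contact bar is pushed in, m: 0 fully out, 0.010 at its hard stop. The springs resist with 3 N at the start of travel and 1.5 N more per mm: 10 N at about 4.7 mm, 6 N at 2 mm, 15 N at 8 mm.
- clip_tray: Bystander: loose shallow blue tray, 100 x 75 x 18 mm, with two small steel corner clips and two brass thumbscrews, to the left of the cradle. Origin under its centre. Leave alone.
- driver: Bystander: loose screwdriver lying far to the left of the cradle. Leave alone.
- vial_blue: Bystander: small vial with a blue cap, 25 mm across, 55 mm high, standing to the right at the back. Leave alone.
- vial_white: Bystander: small vial with a white cap, 25 mm across, 55 mm high, standing to the right at the back. Leave alone.
- redcap_bottle: Bystander: white bottle, 54 mm across, 126 mm high, with a blue cap and red collar, standing behind the cradle. Leave alone.
Things that resemble listed ones, but are neither listed nor needed, are in the scene too. There is more than one size of the meter; the job needs the larger.

How it is judged:
On the way:
1. the meter lies flat on the cradle plate with its long side flush along the rail, the contact bar still fully out (y of meter_side in the frame of rail_face above -0.0025 m and angle between the x axis of meter and the x axis of cradle, either way round below 0.03 rad and z of meter in the frame of cradle between 0.005 and 0.0105 m and angle between meter's own z axis and vertical below 0.03 rad and x of meter_head in the frame of contact_face above -0.08 m and value of joint contact_travel below 0.001 m), for 0.2 s.
At the end, for the whole second after the job is handed in: The robot is still holding: its fingers bear on the meter (over 2 N) and the meter presses the contact bar with a steady 6 to 15 N (bar 1.5 to 8.5 mm in), at rest, flat on the cradle plate, display end on the bar, long side within 2.5 mm of the rail and parallel to it within 0.03 rad (y of meter_side in the frame of rail_face above -0.0025 m and angle between the x axis of meter and the x axis of cradle, either way round below 0.03 rad and z of meter in the frame of cradle between 0.005 and 0.0105 m and angle between meter's own z axis and vertical below 0.03 rad and x of meter_head in the frame of contact_face between -0.003 and 0.003 m and contact force between meter and contact_bar between 6 and 15 N and value of joint contact_travel between 0.0015 and 0.0085 m and contact force between the fingers and meter above 2 N and linear speed of meter below 0.01 m/s); the arm keeps its last pose, push and grip.
It fails at once if the contact bar is driven to its stop (more than 9.3 mm in) (value of joint contact_travel above 0.0093 m).
It fails at once if the contact bar is pushed in (over 2 mm) while the meter is not along the rail (over 5 mm off it or turned more than 0.07 rad) (value of joint contact_travel above 0.002 m and (y of meter_side in the frame of rail_face below -0.005 m or angle between the x axis of meter and the x axis of cradle, either way round above 0.07 rad)).
It fails at once if a bystander (clip tray, screwdriver, vials, bottle) is moved more than 3 cm (distance of any of clip_tray, driver, vial_blue, vial_white, redcap_bottle from where it was at the start of the episode above 0.03 m).
It also fails if it takes over 54 s, if anything falls off the work surface, if the arm or the gripper's body presses on something with over 40 N, if the wrist force passes 120 N, or if a joint passes its speed limit or range.

ROBOT

A 6-joint arm with a two-finger parallel gripper is mounted at the origin on a cart in front of the work surface, level with it; the furniture and walls round the work are solid. World frame = base frame: x ahead of the robot, y to its left, z up, the work surface at z = 0. Lengths are in m, angles in rad, forces in N, time in s.
With the tool pointing down it reaches from about 0.325 to 0.9 m from the base axis. Payload 6.1 kg.
Tool frame: the origin (TCP) lies at the very end of the fingers, on their centre line; the grasp point (between the pads) lies 19 mm behind it; z points along the fingers, y is the line along which they close (so a half turn about z gives the same grasp; the last joint's range is limited). The gripper opens to 85 mm and grips with 20 to 120 N. Pads are 22 mm wide; open, the fingers measure 114 mm over their backs; the gripper's body (76 mm by 85 mm) begins 54 mm behind the grasp point. The pads swing forward as they close: fully open they stand 13 mm farther back than shut.
Start: joints at [-1.37, 0.22, 1.526, -0, 1.395, -0.126], TCP at [0.201, -0.592, 0.202] pointing down, gripper open.
Joint ranges: [-2.98, 2.98], [-0.91, 2.08], [0.09, 2.57], [-1.24, 4.39], [0.2, 2.65], [-2.68, 2.68]. Speed limits (rad/s): [2.57, 2.57, 3.01, 3.14, 3.14, 3.14].

INTERFACE

Orientations are given as a unit quaternion [w, x, y, z].
In Python, from bench import ctrl, vision gives the robot as it stands.
- The arm moves only by the tool carry_out, never from a script. Its argument "rows" is a list of rows, each a list of 2 entries, a list of its own where there are three numbers: the shift along the world's x, y, z in mm, then the turn about the world's z in degrees. In form: [[[x, y, z], roll], ...]. A call has 1 to 20 rows; each row is the pose to reach, as a shift and turn from the pose commanded when the call began; what a row does not reach only later rows make up. A row lasts 1/8 s, in which the tool goes at most 62.5 mm and 10.7 degrees, less where a joint would pass 70% of its speed; a pose out of reach is approached as far as the arm can. A call with a gripper value outside its range is refused whole. "jaw" is the finger opening in mm, from 0 to 85.4, set as the call begins (left out, the last holds). The fingers move at their own pace and stop on an object; "squeeze" is the grip in N (left out, the last holds). Time passes only in rows, so rows that repeat a pose let the fingers close. It gives the time, the measured TCP pose, the force, the opening and the grip force at its end, in the units of the state.
- ctrl.state(): the state, without advancing time (a new reading comes with each control period).
- vision.get_image(name): name is "side" or "top" or "wrist"; returns a dict with "img" (480x640x3 uint8, blue, green, red), "fovy" (degrees; the focal length in pixels is half the picture's height over the tangent of half this angle, whatever the lens; pixels are square), "cx", "cy" (the principal point, pixels), "distortion" ([k1, k2, p1, p2, k3] as OpenCV has them; the pictures are not rectified), "world_from_camera" (4x4, takes a point from camera to world coordinates). Camera axes: x right, y up, looking along -z (the intrinsics and any distortion apply to the point x, -y, -z); pixel columns grow to the right and rows downward; lengths in m; the calibration is good to about 2 mm. A picture is of the moment at which its call begins. There is no depth.
- ctrl.finish_job(): hands the job in; it is judged then, once.
The state is a dict: "t": time; "joints": joint angles; "qd": joint speeds; "joint_efforts": joint torques, N m; "eef_pos": TCP position; "ee_rot": TCP orientation; "ft_force": force on the tool from outside, world axes, zero at the start; "torque": the same for the moment, N m; "opening": finger opening in m; "finger_force": force on a finger pad.
Only numpy, scipy, OpenCV 4.12 (cv2) and the standard library are available. Lean on these libraries where they do the work, as an engineer would, in place of code of your own. Each camera call takes 0.05 s, during which the arm holds its last target. There are 200 camera calls.

## Working session

There is one attempt and no reset: what is moved stays moved. The work goes in short steps, Python scripts to look and compute and a tool call to move; the robot and the scene stay as the last step left them, time stands still between calls to the robot, and variables do not carry over. Pictures are saved under pics/ and viewed, at most 10 in all, crops included, and the job is handed in when it is done.

Besides the shell and the picture viewer there is one more tool, called after ">>>" in YAML: its name, and indented under it one key for each argument. carry_out: Moves the arm, as the interface text tells. Its arguments: {"type":"object","properties":{"rows":{"type":"array","items":{"type":"array"}},"jaw":{"type":"number"},"squeeze":{"type":"number"}},"required":["rows"]}

```bash
mkdir -p pics; ls; cat > h.py <<'E'
import numpy as np, cv2, pickle, sys
from bench import ctrl, vision
def K(d):
    f=d["img"].shape[0]/2/np.tan(np.radians(d["fovy"])/2)
    return np.array([[f,0,d["cx"]],[0,f,d["cy"]],[0,0,1.]])
def snap(name,fn):
    d=vision.get_image(name); cv2.imwrite(f"pics/{fn}.png",d["img"]); pickle.dump(d,open(f"pics/{fn}.pkl","wb")); return d
def load(fn): return pickle.load(open(f"pics/{fn}.pkl","rb"))
def world(d,px,z):
    p=cv2.undistortPoints(np.array(px,float).reshape(-1,1,2),K(d),np.array(d["distortion"],float)).reshape(-1,2)
    T=np.array(d["world_from_camera"]); r=np.c_[p[:,0],-p[:,1],-np.ones(len(p))]@T[:3,:3].T
    return T[:3,3]+r*((np.broadcast_to(z,len(p))-T[2,3])/r[:,2])[:,None]
def pix(d,P):
    T=np.linalg.inv(np.array(d["world_from_camera"])); c=np.array(P,float).reshape(-1,3)@T[:3,:3].T+T[:3,3]
    return cv2.projectPoints(c*[1,-1,-1],np.zeros(3),np.zeros(3),K(d),np.array(d["distortion"],float))[0].reshape(-1,2)
def crop(fn,out,x0,y0,x1,y1,s):
    cv2.imwrite(f"pics/{out}.png",cv2.resize(load(fn)["img"][y0:y1,x0:x1],None,fx=s,fy=s,interpolation=cv2.INTER_CUBIC))
E
python3 - <<'E'
from h import *
d=snap("top","t0"); print(np.round(d["world_from_camera"],3),d["fovy"],d["distortion"])
d=snap("side","s0"); print(np.round(d["world_from_camera"],3))
s=ctrl.state(); print(s)
E
```

```text
pics
[[-0.009  0.998 -0.068  0.49 ]
 [-1.    -0.008  0.012  0.049]
 [ 0.012  0.068  0.998  1.487]
 [ 0.     0.     0.     1.   ]] 43.66196793828416 [0.01367291 0.         0.         0.         0.        ]
[[ 0.935  0.16  -0.315  0.143]
 [-0.353  0.459 -0.815 -1.145]
 [ 0.015  0.874  0.486  0.756]
 [ 0.     0.     0.     1.   ]]
{'t': 0.1, 'joints': array([-1.37007693e+00,  2.21188442e-01,  1.52749376e+00, -6.63667803e-06,
        1.39471615e+00, -1.26097639e-01]), 'qd': array([-0.00102811, -0.00313077, -0.00199868, -0.00249075,  0.00124349,
       -0.00122488]), 'joint_efforts': array([ 7.38528561e-04, -4.98249865e+01, -3.90542686e+01, -1.52292359e-04,
        5.78703839e-03,  4.91725257e-05]), 'eef_pos': array([ 0.20051819, -0.59132408,  0.20128474]), 'ee_rot': array([-9.02098863e-04,  9.86678014e-01,  1.62682764e-01, -3.69425058e-05]), 'ft_force': array([ 0.32746805, -0.40786526,  1.01961883]), 'torque': array([0.02045236, 0.04632157, 0.01162507]), 'finger_force': 0.0, 'opening': 0.08567042542444181}
```

View pics/t0.png

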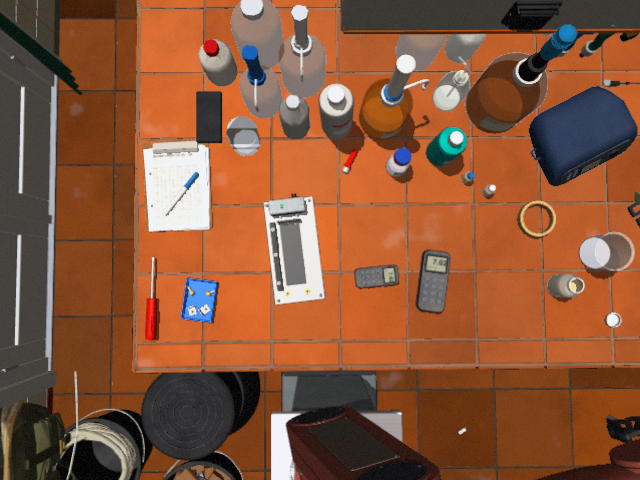

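The top view shows two meter-like things: a small one at (377,277) and a large one at (434,281). The large one fits 150x68 mm. The cradle is at (294,250), with its housing and contact bar at the top (287,207) and the black rail on the left (275,250). I'll confirm in an enlarged crop.

```bash
python3 - <<'E'
from h import *
crop("t0","c0",255,185,455,320,4)
E
```

```text
(no output)
```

View pics/c0.png

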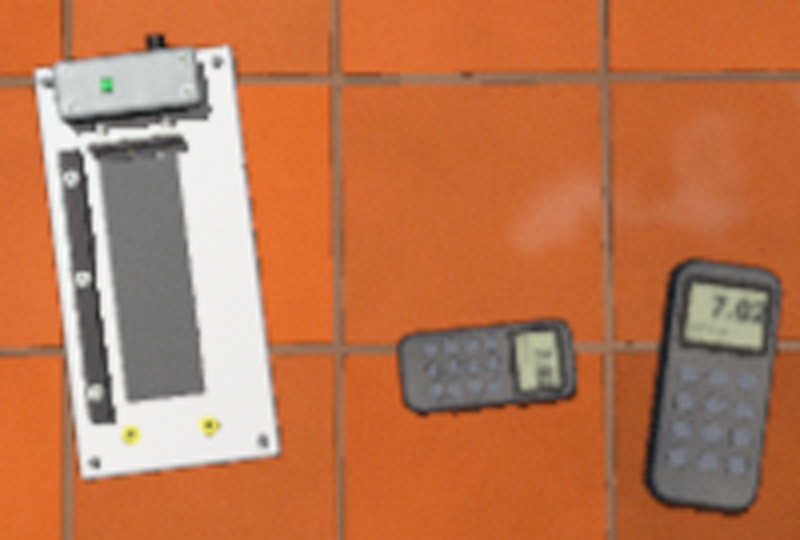

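The crop confirms it: the large meter is at right (display up, "7.02") and the small one in the middle is a decoy. Plate corners in the crop are (36,68), (230,45), (280,455) and (84,478). The meter's top face runs from about (733,265) to (707,508).

```bash
python3 - <<'E'
from h import *
d=load("t0")
f=lambda c: np.array(c,float)/4+[255,185]-0.375
w=world(d,f([(36,68),(230,45),(280,455),(84,478)]),.008)[:,:2]
m=np.array([(134,58),(134,-66),(-122,-66),(-122,58)])/1000.
a=m-m.mean(0);b=w-w.mean(0);th=np.arctan2((a[:,0]*b[:,1]-a[:,1]*b[:,0]).sum(),(a*b).sum())
R=np.array([[np.cos(th),-np.sin(th)],[np.sin(th),np.cos(th)]]);o=w.mean(0)-R@m.mean(0)
print("cradle",o,np.degrees(th),"res mm",np.round((w-(m@R.T+o))*1000,1))
# meter: right side edge bottom? use top face edges z=.03
e=world(d,f([(780,290),(762,490),(735,261),(705,510),(684,290),(662,480)]),.031)[:,:2]
print(np.round(e,4)); print("len",np.linalg.norm(e[2]-e[3]),"wid",np.linalg.norm(e[0]-e[4]),np.linalg.norm(e[1]-e[5]))
for i,j in((1,0),(3,2),(5,4)): print(np.degrees(np.arctan2(*(e[i-0]*0+e[j]-e[i])[::-1])))
print("c",e[2:4].mean(0),e[[0,1,4,5]].mean(0))
E
```

```text
cradle [0.54035353 0.10552421] 6.428556857628799 res mm [[-0.4 -1.4]
 [-0.8  1.5]
 [ 0.1  1.5]
 [ 1.1 -1.5]]
[[ 0.5246 -0.277 ]
 [ 0.4038 -0.2632]
 [ 0.5424 -0.25  ]
 [ 0.3921 -0.2284]
 [ 0.5251 -0.2186]
 [ 0.4104 -0.2028]]
len 0.1518528955032981 wid 0.058466664305498066 0.060772392521330806
-6.518839571205661
-8.16295718411539
-7.819494155883026
c [ 0.4672712  -0.23922978] [ 0.46594384 -0.24040329]
```

>>> carry_out:
  rows:
    - [[45,60,0],-4]
    - [[90,120,0],-9]
    - [[135,178,0],-14]
    - [[180,237,0],-19]
    - [[225,296,0],-24]
    - [[266,351,0],-26]
    - [[266,351,-40],-26]
    - [[266,351,-50],-26]
    - [[266,351,-50],-26]
    - [[266,351,-50],-26]
  jaw: 85
  squeeze: 40

```text
t: 1.35
eef_pos: [0.4664, -0.2423, 0.153]
ee_rot: [0.0, 0.998, -0.064, 0.0]
ft_force: [-0.3, 0.2, 0.3]
opening: 0.085
finger_force: 0.0
```

```bash
python3 - <<'E'
from h import *
d=snap("wrist","w0"); s=ctrl.state(); print(s["eef_pos"],s["ee_rot"],s["ft_force"],s["opening"])
print(np.round(d["world_from_camera"],3),d["fovy"])
E
```

```text
[ 0.46654344 -0.2426129   0.15335209] [ 5.99353061e-04  9.97929423e-01 -6.43132596e-02  5.59266603e-04] [-0.46659649 -0.5871104   0.61832196] 0.08487105718485026
[[-0.127  0.945  0.301  0.544]
 [-0.992 -0.121 -0.039 -0.252]
 [-0.    -0.303  0.953  0.324]
 [ 0.     0.     0.     1.   ]] 64.88084951790118
```

View pics/w0.png

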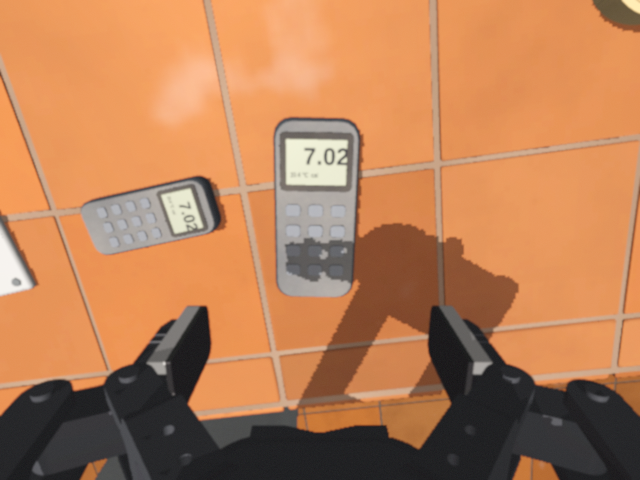

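The wrist view shows the meter from (316,119) to (315,297), with its left edge at x≈275–278 and its right edge at 358–353. The fingertips are at (208,308) and (432,308).

```bash
python3 - <<'E'
from h import *
d=load("w0")
for z in (.030,.032):
    e=world(d,[(275,135),(278,285),(358,135),(353.5,285),(316.5,119),(315,297)],z)[:,:2]
    print(np.round(e,4),"len",np.linalg.norm(e[4]-e[5]),"wid",np.linalg.norm(e[0]-e[2]),np.linalg.norm(e[1]-e[3]))
    for i,j in((1,0),(3,2),(5,4)): print(np.degrees(np.arctan2(*(e[j]-e[i])[::-1])))
    print("c",e[4:].mean(0),e[:4].mean(0))
# finger tips height: distance between tips 85mm
T=np.array(d["world_from_camera"])
for z in (.15,.155,.16,.165,.17,.18):
    t=world(d,[(208,308),(432,308)],z); print(z,np.linalg.norm(t[0]-t[1]),t.mean(0))
E
```

```text
[[ 0.535  -0.2172]
 [ 0.4127 -0.1996]
 [ 0.5271 -0.2791]
 [ 0.4045 -0.2635]
 [ 0.5424 -0.2496]
 [ 0.3974 -0.2294]] len 0.1464018014415189 wid 0.06246612809951054 0.06438751048637015
-8.162608579812414
-7.271960535627923
-7.9269559762692205
c [ 0.46992431 -0.23954467] [ 0.46980403 -0.23985816]
[[ 0.5351 -0.2174]
 [ 0.4135 -0.2   ]
 [ 0.5272 -0.279 ]
 [ 0.4054 -0.2634]
 [ 0.5424 -0.2497]
 [ 0.3984 -0.2296]] len 0.1454072716414637 wid 0.06204178614963477 0.06395011629244943
-8.162608579812407
-7.271960535627923
-7.926955976269219
c [ 0.47043015 -0.23962867] [ 0.47031068 -0.23994003]
0.15 0.11524727549761947 [ 0.45086371 -0.2403459   0.15      ]
0.155 0.11194343507047595 [ 0.45354479 -0.24067742  0.155     ]
0.16 0.10863959464333237 [ 0.45622588 -0.24100893  0.16      ]
0.165 0.10533575421618886 [ 0.45890696 -0.24134045  0.165     ]
0.17 0.10203191378904532 [ 0.46158804 -0.24167197  0.17      ]
0.18 0.0954242329347583 [ 0.46695021 -0.24233501  0.18      ]
```

>>> carry_out:
  rows:
    - [[3,3,-40],-0.4]
    - [[3,3,-80],-0.4]
    - [[3,3,-110],-0.4]
    - [[3,3,-130],-0.4]
    - [[3,3,-140],-0.4]
    - [[3,3,-140],-0.4]
    - [[3,3,-140],-0.4]

```text
t: 2.28
eef_pos: [0.4704, -0.2389, 0.0136]
ee_rot: [0.001, 0.998, -0.067, 0.001]
ft_force: [-0.3, 0.5, 0.4]
opening: 0.0854
finger_force: 0.0
```

>>> carry_out:
  rows:
    - [[0,0,0],0]
    - [[0,0,0],0]
    - [[0,0,0],0]
    - [[0,0,0],0]
    - [[0,0,0],0]
    - [[0,0,0],0]
    - [[0,0,0],0]
    - [[0,0,0],0]
  jaw: 60
  squeeze: 40

```text
t: 3.28
eef_pos: [0.4696, -0.2379, 0.0123]
ee_rot: [-0.0, 0.998, -0.067, 0.0]
ft_force: [-0.6, 0.5, -0.7]
opening: 0.0598
finger_force: 0.0
```

```bash
python3 - <<'E'
from h import *
d=snap("side","s1"); s=ctrl.state(); print(s["t"],s["eef_pos"],s["ee_rot"],s["ft_force"],s["opening"],s["finger_force"])
p=pix(d,s["eef_pos"])[0].astype(int); print(p)
x,y=max(p[0]-100,0),max(p[1]-90,0)
crop("s1","c1",x,y,x+200,y+150,4); print(x,y)
E
```

```text
3.325 [ 0.46963057 -0.23792329  0.01228564] [-2.32084741e-06  9.97756513e-01 -6.69472987e-02 -4.56930573e-08] [-0.52849654  0.48564663 -0.00081348] 0.06008592844502415 0.0
[315 328]
215 238
```

View pics/c1.png

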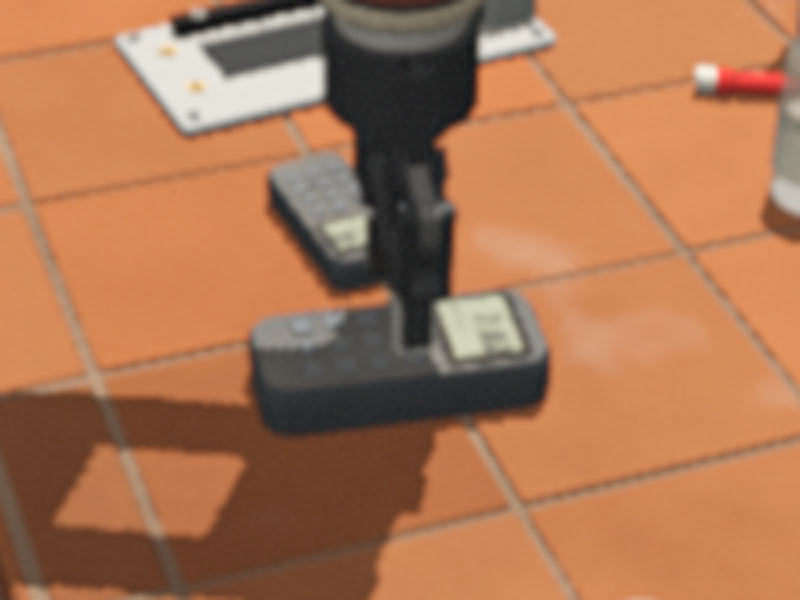

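The side crop shows the near fingertip at crop (415,348) standing over the meter's face, not beside it. That explains opening 60 with no finger force, so I'll work out the real tip height.

```bash
python3 - <<'E'
from h import *
d=load("s1")
px=[(215+c[0]/4,238+c[1]/4) for c in ((415,348),)]
for z in (.012,.02,.025,.03,.035,.04,.045): print(z,np.round(world(d,px,z),4))
# meter near top edge and ends
print(np.round(world(d,[(215+c[0]/4,238+c[1]/4) for c in ((268,378),(545,365))],.03),4), np.round(world(d,[(215+c[0]/4,238+c[1]/4) for c in ((275,433),(545,402))],.0),4))
# model fit: predicted meter corners
c=np.array([.4697,-.2398]);t=np.radians(-7.75);R=np.array([[np.cos(t),-np.sin(t)],[np.sin(t),np.cos(t)]])
for X in((-.075,-.034,0),(.075,-.034,0),(-.075,-.034,.03),(.075,-.034,.03),(.075,.034,.03),(-.075,.034,.03)):
    p=np.r_[R@X[:2]+c,X[2]]; print(X,np.round((pix(d,p)[0]-[215,238])*4))
E
```

```text
0.012 [[ 0.4809 -0.2288  0.012 ]]
0.02 [[ 0.4773 -0.2386  0.02  ]]
0.025 [[ 0.475  -0.2448  0.025 ]]
0.03 [[ 0.4727 -0.2509  0.03  ]]
0.035 [[ 0.4705 -0.2571  0.035 ]]
0.04 [[ 0.4682 -0.2632  0.04  ]]
0.045 [[ 0.4659 -0.2694  0.045 ]]
[[ 0.3959 -0.2496  0.03  ]
 [ 0.5291 -0.2858  0.03  ]] [[ 0.3968 -0.2561  0.    ]
 [ 0.5333 -0.2785  0.    ]]
(-0.075, -0.034, 0) [268. 444.]
(0.075, -0.034, 0) [560. 405.]
(-0.075, -0.034, 0.03) [266. 397.]
(0.075, -0.034, 0.03) [562. 358.]
(0.075, 0.034, 0.03) [528. 280.]
(-0.075, 0.034, 0.03) [245. 315.]
```

>>> carry_out:
  rows:
    - [[0,0,-2],0]
    - [[0,0,-4],0]
    - [[0,0,-5],0]
    - [[0,0,-5],0]

```text
t: 3.82
eef_pos: [0.4695, -0.2378, 0.0071]
ee_rot: [-0.0, 0.998, -0.067, -0.0]
ft_force: [0.9, -0.0, -0.4]
opening: 0.0603
finger_force: 0.0
```

>>> carry_out:
  rows:
    - [[0,0,-1],0]
    - [[0,0,-2],0]
    - [[0,0,-2],0]

```text
t: 4.2
eef_pos: [0.4696, -0.2379, 0.0052]
ee_rot: [-0.0, 0.998, -0.067, -0.0]
ft_force: [0.6, -0.9, 0.4]
opening: 0.0602
finger_force: 0.0
```

>>> carry_out:
  rows:
    - [[0,0,-1],0]
    - [[0,0,-2],0]
    - [[0,0,-2],0]

```text
t: 4.58
eef_pos: [0.4695, -0.2379, 0.0032]
ee_rot: [-0.0, 0.998, -0.067, -0.0]
ft_force: [-0.1, 0.2, -0.4]
opening: 0.0597
finger_force: 0.0
```

>>> carry_out:
  rows:
    - [[0,0,-1],0]
    - [[0,0,-2],0]
    - [[0,0,-2],0]

```text
t: 4.95
eef_pos: [0.4695, -0.2379, 0.0012]
ee_rot: [-0.0, 0.998, -0.067, -0.0]
ft_force: [-0.3, -0.5, -1.1]
opening: 0.0599
finger_force: 0.0
```

>>> carry_out:
  rows:
    - [[0,0,-1],0]
    - [[0,0,-1.5],0]
    - [[0,0,-1.5],0]

```text
t: 5.32
eef_pos: [0.4696, -0.2379, -0.0003]
ee_rot: [-0.0, 0.998, -0.067, -0.0]
ft_force: [0.1, 0.6, 0.4]
opening: 0.0599
finger_force: 0.0
```

```bash
python3 - <<'E'
from h import *
d=snap("side","s2"); s=ctrl.state(); print(s["t"],s["eef_pos"],s["ft_force"],s["opening"],s["finger_force"])
crop("s2","c2",265,288,365,363,8)
E
```

```text
5.375 [ 4.69616626e-01 -2.37906976e-01 -2.14893274e-04] [-0.79403399  0.77016471  0.25314488] 0.06007955932148065 0.0
```

View pics/c2.png

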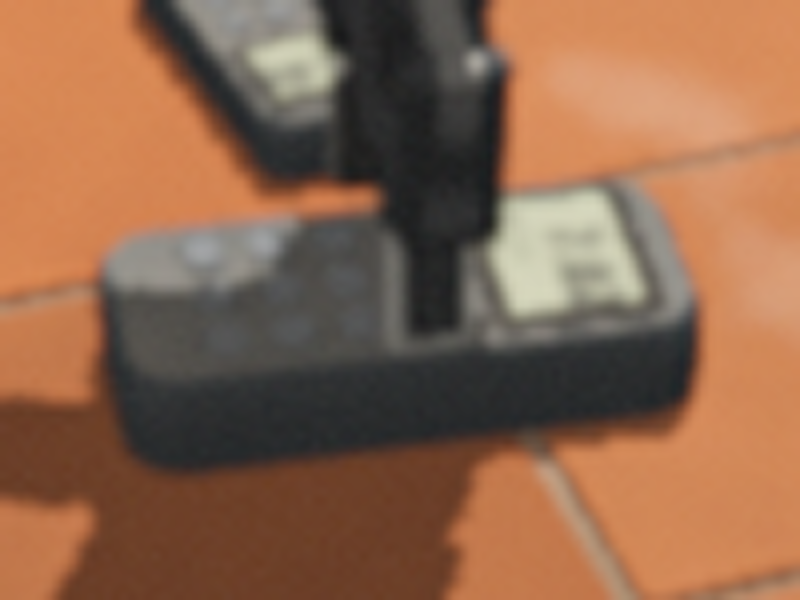

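The finger's wide end is actually at crop (440,238). The narrow dark strip below it is only shadow on the face, so the tip is higher than I took it.

```bash
python3 - <<'E'
from h import *
d=load("s2"); s=ctrl.state()
for c in ((440,240),(385,236),(495,240),(335,182)):
    for z in (.03,.04,.05,.06,.07): print(c,z,np.round(world(d,[(265+c[0]/8,288+c[1]/8)],z)[0],4))
# predicted px of finger pads at tip plane z=zt
for zt in (0,.01,.03,.05,.06,.07):
  out=[]
  for yy in (-.0445,-.030,.030,.0445):
    t=np.radians(-7.67); p=np.array([.4696,-.2379,zt])+[-np.sin(t)*yy,np.cos(t)*yy,0]
    out.append(np.round((pix(d,p)[0]-[265,288])*8))
  print(zt,out)
E
```

```text
(440, 240) 0.03 [ 0.4832 -0.2297  0.03  ]
(440, 240) 0.04 [ 0.4785 -0.2423  0.04  ]
(440, 240) 0.05 [ 0.4738 -0.2549  0.05  ]
(440, 240) 0.06 [ 0.4691 -0.2675  0.06  ]
(440, 240) 0.07 [ 0.4644 -0.2801  0.07  ]
(385, 236) 0.03 [ 0.4705 -0.2234  0.03  ]
(385, 236) 0.04 [ 0.466  -0.2361  0.04  ]
(385, 236) 0.05 [ 0.4614 -0.2488  0.05  ]
(385, 236) 0.06 [ 0.4569 -0.2615  0.06  ]
(385, 236) 0.07 [ 0.4524 -0.2742  0.07  ]
(495, 240) 0.03 [ 0.4964 -0.2344  0.03  ]
(495, 240) 0.04 [ 0.4916 -0.2469  0.04  ]
(495, 240) 0.05 [ 0.4867 -0.2595  0.05  ]
(495, 240) 0.06 [ 0.4818 -0.272   0.06  ]
(495, 240) 0.07 [ 0.477  -0.2846  0.07  ]
(335, 182) 0.03 [ 0.466  -0.1969  0.03  ]
(335, 182) 0.04 [ 0.4616 -0.2099  0.04  ]
(335, 182) 0.05 [ 0.4571 -0.223   0.05  ]
(335, 182) 0.06 [ 0.4527 -0.2361  0.06  ]
(335, 182) 0.07 [ 0.4482 -0.2491  0.07  ]
0 [array([437., 471.]), array([425., 435.]), array([377., 293.]), array([366., 261.])]
0.01 [array([438., 440.]), array([425., 404.]), array([377., 263.]), array([366., 230.])]
0.03 [array([438., 376.]), array([426., 340.]), array([377., 200.]), array([366., 168.])]
0.05 [array([439., 311.]), array([426., 276.]), array([377., 137.]), array([366., 106.])]
0.06 [array([439., 278.]), array([427., 243.]), array([377., 105.]), array([366.,  74.])]
0.07 [array([440., 245.]), array([427., 210.]), array([377.,  73.]), array([366.,  42.])]
```

Re-reading the crop: the narrow strip plus the light pad (390–490, down to 345) is the near finger. So its tip is at z≈0.03, about level with the face. I'll go on down gently to find the touch.

>>> carry_out:
  rows:
    - [[0,0,-1],0]
    - [[0,0,-1.5],0]
    - [[0,0,-1.5],0]

```text
t: 5.75
eef_pos: [0.4696, -0.2379, -0.0018]
ee_rot: [-0.0, 0.998, -0.067, -0.0]
ft_force: [-0.8, 0.5, -0.0]
opening: 0.0597
finger_force: 0.0
```

>>> carry_out:
  rows:
    - [[0,0,-1],0]
    - [[0,0,-1.5],0]
    - [[0,0,-1.5],0]

```text
t: 6.12
eef_pos: [0.4696, -0.2379, -0.0033]
ee_rot: [-0.0, 0.998, -0.067, -0.0]
ft_force: [-0.4, -0.3, -0.8]
opening: 0.06
finger_force: 0.0
```

>>> carry_out:
  rows:
    - [[0,0,-1],0]
    - [[0,0,-1.5],0]
    - [[0,0,-1.5],0]

```text
t: 6.5
eef_pos: [0.4697, -0.238, -0.004]
ee_rot: [0.0, 0.998, -0.067, -0.0]
ft_force: [-2.1, 1.9, 6.0]
opening: 0.0601
finger_force: 3.1
```

Touch came at TCP z=-0.004, so at 60 mm opening the tips stand about 36 mm behind the reported TCP. Next: lift, open, go down beside the meter, and grip.

>>> carry_out:
  rows:
    - [[0,-1,4],0]
    - [[0,-2,10],0]
    - [[0,-2,10],0]
    - [[0,-2,10],0]
    - [[0,-2,10],0]
    - [[0,-2,5],0]
    - [[0,-2,-2],0]
    - [[0,-2,-7],0]
    - [[0,-2,-12],0]
    - [[0,-2,-17],0]
    - [[0,-2,-17],0]
    - [[0,-2,-17],0]
  jaw: 85

```text
t: 8.0
eef_pos: [0.4698, -0.24, -0.0216]
ee_rot: [0.0, 0.998, -0.067, 0.0]
ft_force: [0.1, 0.3, -0.2]
opening: 0.0853
finger_force: 0.0
```

>>> carry_out:
  rows:
    - [[0,0,0],0]
    - [[0,0,0],0]
    - [[0,0,0],0]
    - [[0,0,0],0]
    - [[0,0,0],0]
    - [[0,0,0],0]
    - [[0,0,0],0]
    - [[0,0,0],0]
  jaw: 55
  squeeze: 40

```text
t: 9.0
eef_pos: [0.47, -0.2401, -0.0212]
ee_rot: [0.0, 0.998, -0.067, 0.0]
ft_force: [-1.4, 0.8, 5.2]
opening: 0.067
finger_force: 46.4
```

>>> carry_out:
  rows:
    - [[0,0,10],0]
    - [[0,0,30],0]
    - [[0,0,60],0]
    - [[4,25,70],1]
    - [[10,65,70],2.5]
    - [[17,110,70],4.5]
    - [[25,160,70],7]
    - [[33,210,70],9]
    - [[40,258,70],11]
    - [[46,298,70],13]
    - [[50,322,70],14]
    - [[52,332,70],14.1]
    - [[52,333,60],14.1]
    - [[52,333,50],14.1]
    - [[52,333,40],14.1]
    - [[52,333,40],14.1]
    - [[52,333,40],14.1]

```text
t: 11.12
eef_pos: [0.5217, 0.0927, 0.0183]
ee_rot: [0.0, 0.998, 0.056, -0.0]
ft_force: [0.6, 0.0, -2.5]
opening: 0.0669
finger_force: 45.8
```

```bash
python3 - <<'E'
from h import *
d=snap("wrist","w3"); s=ctrl.state(); print(s["t"],s["eef_pos"],s["ee_rot"],s["ft_force"],s["opening"],s["finger_force"])
E
```

```text
11.175 [0.52198973 0.09282996 0.01858293] [2.98564102e-05 9.98440997e-01 5.58166114e-02 2.82922219e-04] [ 0.60991848  0.33454015 -2.13499735] 0.06710564067598018 45.8171010017395
```

View pics/w3.png

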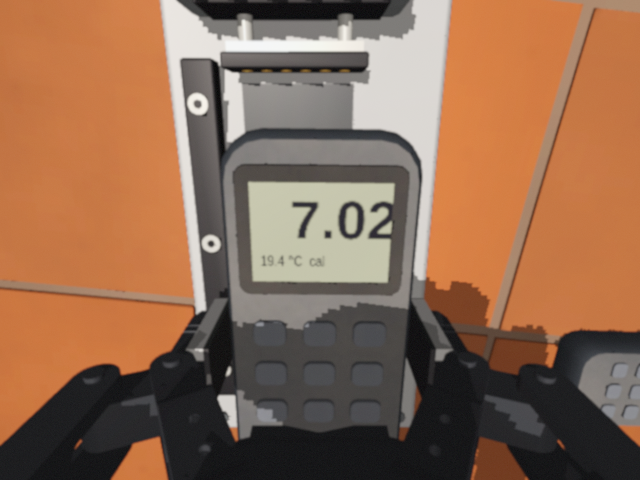

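The wrist view shows the meter held straight. The contact bar's front is at (222,68)–(367,67), its pins face the meter head at (320,131), and the rail's inner edge runs down at x≈217–224.

```bash
python3 - <<'E'
from h import *
d=load("w3"); o=np.array([.5404,.1055]);t=np.radians(6.43);R=np.array([[np.cos(t),-np.sin(t)],[np.sin(t),np.cos(t)]])
L=lambda px,z: np.round(((world(d,px,z)[:,:2]-o)@R)*1000,1)
print("bar front top corners",L([(222,69),(367,68)],.029))
print("rail inner top edge",L([(217,60),(223,140)],.020))
print("meter sides",L([(226,170),(232,330),(420,170),(411,330)],.07),"head",L([(320,131)],.066))
P=lambda x,y,z: np.round(pix(d,np.r_[R@[x,y]+o,z])[0],1)
print("pred bar",P(.075,.029,.029),P(.075,-.029,.029),"rail",P(.08,.034,.02),P(.04,.034,.02),"rail outer",P(.08,.048,.02))
print("plate far-right edge",P(.1,-.066,.008),P(.0,-.066,.008),"left",P(.1,.058,.008))
E
```

```text
bar front top corners [[ 75.9  27.4]
 [ 76.4 -29.1]]
rail inner top edge [[80.3 31.3]
 [48.7 31.4]]
meter sides [[ 42.5  18.8]
 [-14.8  20.9]
 [ 42.5 -42.2]
 [-14.8 -43.5]] head [[ 54.2 -10.7]]
pred bar [218.1  71.6] [366.7  71.8] rail [210.4  60.7] [218.7 160.2] rail outer [176.   60.4]
plate far-right edge [451.2  11.9] [429.3 238. ] left [156.5  11.7]
```

>>> carry_out:
  rows:
    - [[0,0,-8],0]
    - [[0,0,-16],0]
    - [[0,0,-24],0]
    - [[0,0,-29],0]
    - [[0,0,-31],0]
    - [[0,0,-31],0]
    - [[0,0,-31],0]

```text
t: 12.05
eef_pos: [0.522, 0.0931, -0.0124]
ee_rot: [-0.0, 0.998, 0.056, 0.0]
ft_force: [-0.4, -0.8, -1.4]
opening: 0.0671
finger_force: 45.9
```

>>> carry_out:
  rows:
    - [[0,0,-1],0]
    - [[0,0,-1],0]

```text
t: 12.3
eef_pos: [0.522, 0.0931, -0.0132]
ee_rot: [0.0, 0.998, 0.056, 0.0]
ft_force: [-1.4, -0.1, 2.8]
opening: 0.0667
finger_force: 46.3
```

>>> carry_out:
  rows:
    - [[-0.2,2,0],0]
    - [[-0.5,4,0],0]
    - [[-0.7,6,0],0]
    - [[-0.7,6,0],0]

```text
t: 12.8
eef_pos: [0.5216, 0.0991, -0.0132]
ee_rot: [0.0, 0.998, 0.056, 0.001]
ft_force: [0.7, -2.6, 4.0]
opening: 0.0668
finger_force: 46.7
```

>>> carry_out:
  rows:
    - [[-0.1,1,0],0]
    - [[-0.2,2,0],0]
    - [[-0.2,2,0],0]

```text
t: 13.18
eef_pos: [0.5214, 0.1009, -0.0132]
ee_rot: [0.0, 0.998, 0.056, 0.001]
ft_force: [0.7, -4.7, 5.2]
opening: 0.0672
finger_force: 46.8
```

>>> carry_out:
  rows:
    - [[-0.1,1,0],0]
    - [[-0.1,1,0],0]

```text
t: 13.42
eef_pos: [0.5213, 0.1017, -0.0132]
ee_rot: [0.0, 0.998, 0.056, 0.001]
ft_force: [0.5, -4.8, 5.8]
opening: 0.0672
finger_force: 46.8
```

>>> carry_out:
  rows:
    - [[-0.1,1,0],0]
    - [[-0.1,1,0],0]

```text
t: 13.68
eef_pos: [0.5213, 0.1018, -0.0131]
ee_rot: [0.001, 0.998, 0.057, 0.001]
ft_force: [0.1, -8.3, 4.8]
opening: 0.0672
finger_force: 46.8
```

>>> carry_out:
  rows:
    - [[-0.1,1,0],0]
    - [[-0.1,1,0],0]

```text
t: 13.92
eef_pos: [0.5213, 0.1019, -0.0131]
ee_rot: [0.002, 0.998, 0.057, 0.001]
ft_force: [1.0, -11.5, 6.3]
opening: 0.067
finger_force: 46.7
```

```bash
python3 - <<'E'
from h import *
d=snap("wrist","w4"); s=ctrl.state(); print(s["t"],s["eef_pos"],s["ee_rot"],s["ft_force"],s["torque"],s["opening"],s["finger_force"])
E
```

```text
13.975 [ 0.5214104   0.10192176 -0.01310402] [1.83494966e-03 9.98376333e-01 5.69287182e-02 6.71611721e-04] [  0.47637887 -12.47341241   5.77083951] [-1.87985425 -0.08893321  0.58013274] 0.06720604328672335 46.740673184394836
```

View pics/w4.png

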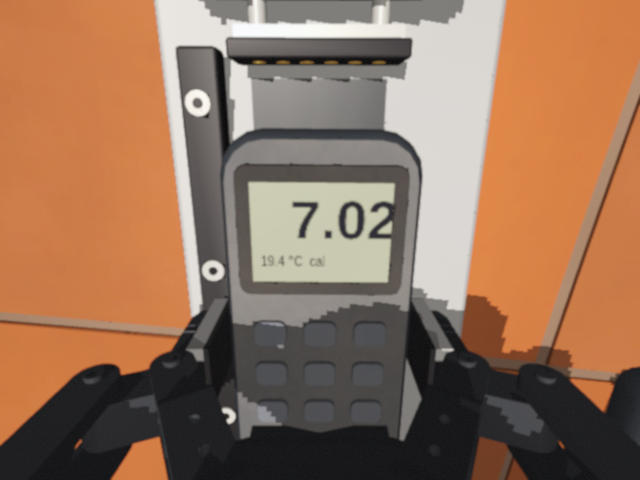

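The meter's left edge lies against the rail (x≈225, rows 150–290) and y is blocked with a rising reaction of 12 N. Yaw is 6.5° against the rail's 6.4°, so it is flush. I'll ease the side push and hold, then advance along the rail.

>>> carry_out:
  rows:
    - [[0.1,-1,0.4],0]
    - [[0.1,-1,0.4],0]
    - [[0.1,-1,0.4],0]
    - [[0.1,-1,0.4],0]

```text
t: 14.48
eef_pos: [0.5213, 0.1018, -0.0132]
ee_rot: [0.001, 0.998, 0.057, 0.001]
ft_force: [2.9, -7.8, 1.8]
opening: 0.0675
finger_force: 46.4
```

>>> carry_out:
  rows:
    - [[2,0.2,0],0]
    - [[5,0.6,0],0]
    - [[8,0.9,0],0]
    - [[11,1.2,0],0]
    - [[13,1.5,0],0]
    - [[14.9,1.7,0],0]
    - [[14.9,1.7,0],0]

```text
t: 15.35
eef_pos: [0.5305, 0.1034, -0.0133]
ee_rot: [0.001, 0.998, 0.057, -0.005]
ft_force: [-19.1, -9.7, 24.3]
opening: 0.0671
finger_force: 49.0
```

>>> carry_out:
  rows:
    - [[1,0.1,0],0]
    - [[1,0.1,0],0]

```text
t: 15.6
eef_pos: [0.531, 0.1034, -0.0133]
ee_rot: [0.001, 0.998, 0.057, -0.006]
ft_force: [-21.0, -9.6, 24.9]
opening: 0.0669
finger_force: 49.1
```

It stopped after 9 mm with fx -21 and fz +24, well short of the bar. The rail-side finger is probably on the rail's middle screw (213,271). I'll locate the screws.

```bash
python3 - <<'E'
from h import *
d=load("w4"); o=np.array([.5404,.1055]);t=np.radians(6.43);R=np.array([[np.cos(t),-np.sin(t)],[np.sin(t),np.cos(t)]])
L=lambda px,z: np.round(((world(d,px,z)[:,:2]-o)@R)*1000,1)
print("screws",L([(197,103),(213,271),(228,415)],.021))
print("bar front",L([(228,59),(411,57)],.029),"head",L([(320,131)],.036), "pads tips px at z .025", L([(228,300),(415,300)],.038))
s=ctrl.state(); print("tcp",(s["eef_pos"][:2]-o)@R*1000)
E
```

```text
screws [[ 63.3  40.8]
 [  1.3  40.5]
 [-68.   39.4]]
bar front [[ 76.   27.5]
 [ 76.7 -29.4]] head [[54.9 -1.2]] pads tips px at z .025 [[ -2.6  31.1]
 [ -2.5 -34.9]]
tcp [-9.53540666 -1.02776804]
```

Confirmed: the middle screw is at cradle x=+1.3 and the finger's front edge is at +1.5. I'll back off, release, and regrip 25 mm further towards the tail, between the screws.

>>> carry_out:
  rows:
    - [[-5,-0.6,0],0]
    - [[-10,-1.1,0],0]
    - [[-15.5,-1.7,0],0]
    - [[-15.5,-1.7,0],0]
    - [[-15.5,-1.7,0],0]

```text
t: 16.23
eef_pos: [0.5216, 0.1023, -0.0132]
ee_rot: [0.001, 0.998, 0.057, 0.001]
ft_force: [2.5, -6.6, 0.9]
opening: 0.0667
finger_force: 46.4
```

>>> carry_out:
  rows:
    - [[0,0,0],0]
    - [[0,0,0],0]
    - [[0,0,0],0]
    - [[0,0,0],0]
    - [[0,0,3],0]
    - [[0,0,10],0]
    - [[-8,-0.9,14],0]
    - [[-16,-1.8,14],0]
    - [[-24,-2.7,14],0]
    - [[-24.8,-2.8,14],0]
    - [[-24.8,-2.8,14],0]
  jaw: 85

```text
t: 17.6
eef_pos: [0.4961, 0.1004, 0.0007]
ee_rot: [-0.0, 0.998, 0.056, 0.0]
ft_force: [-0.2, 0.3, -0.6]
opening: 0.0849
finger_force: 0.0
```

```bash
python3 - <<'E'
from h import *
d=snap("wrist","w5"); s=ctrl.state(); print(s["t"],s["eef_pos"],s["ee_rot"],s["ft_force"],s["opening"])
E
```

```text
17.65 [0.4963006  0.10038197 0.0007512 ] [6.92497177e-06 9.98430126e-01 5.60112528e-02 1.54768640e-04] [-0.66183666  1.12018915 -0.1861841 ] 0.08480940835280204
```

View pics/w5.png

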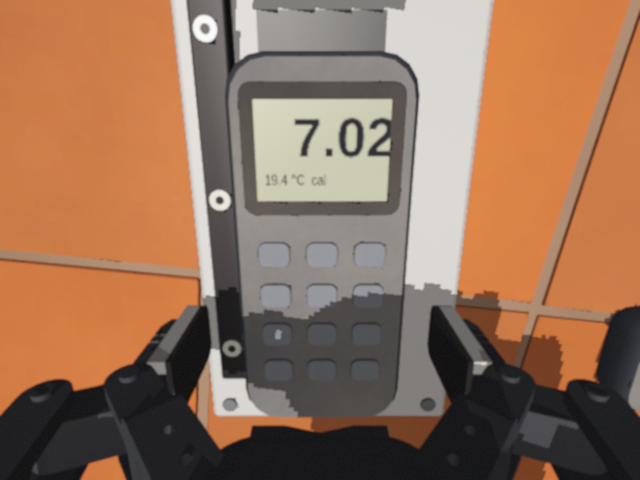

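The meter is still flat along the rail, with its head at (320,55). The screws are at (219,200) and (232,348) and the fingers fall between them. Now down and regrip.

>>> carry_out:
  rows:
    - [[0.2,-1.5,-3],0]
    - [[0.2,-1.5,-8],0]
    - [[0.2,-1.5,-11],0]
    - [[0.2,-1.5,-13],0]
    - [[0.2,-1.5,-13],0]

```text
t: 18.27
eef_pos: [0.4961, 0.0989, -0.0126]
ee_rot: [-0.0, 0.998, 0.056, -0.0]
ft_force: [0.6, 0.7, -0.4]
opening: 0.0849
finger_force: 0.0
```

>>> carry_out:
  rows:
    - [[0,0,0],0]
    - [[0,0,0],0]
    - [[0,0,0],0]
    - [[0,0,0],0]
    - [[0,0,0],0]
    - [[0,0,0],0]
    - [[0,0,0],0]
  jaw: 55
  squeeze: 40

```text
t: 19.15
eef_pos: [0.4967, 0.099, -0.0119]
ee_rot: [-0.0, 0.998, 0.056, 0.0]
ft_force: [-1.1, 0.2, 5.8]
opening: 0.0669
finger_force: 46.2
```

>>> carry_out:
  rows:
    - [[-0.1,1,0.4],0]
    - [[-0.2,1.5,0.4],0]
    - [[-0.2,1.5,0.4],0]
    - [[-0.2,1.5,0.4],0]

```text
t: 19.65
eef_pos: [0.4965, 0.0995, -0.0119]
ee_rot: [0.001, 0.998, 0.056, 0.0]
ft_force: [0.5, -4.2, 2.0]
opening: 0.0674
finger_force: 45.9
```

>>> carry_out:
  rows:
    - [[2,0.2,0],0]
    - [[5,0.6,0],0]
    - [[8,0.9,0],0]
    - [[11,1.2,0],0]
    - [[13.9,1.6,0],0]
    - [[13.9,1.6,0],0]

```text
t: 20.4
eef_pos: [0.5061, 0.1006, -0.0119]
ee_rot: [0.001, 0.998, 0.056, -0.004]
ft_force: [-16.2, -8.7, 20.4]
opening: 0.0668
finger_force: 48.1
```

It is blocked again at the same meter position, so the screw was not the cause. Looking closely.

```bash
python3 - <<'E'
from h import *
d=snap("wrist","w6"); e=snap("side","s6"); s=ctrl.state(); print(s["t"],s["eef_pos"],s["ft_force"],s["torque"])
a=cv2.resize(d["img"][0:200,150:500],None,fx=1.14,fy=1.14)
o=np.array([.5404,.1055]);t=np.radians(6.43);R=np.array([[np.cos(t),-np.sin(t)],[np.sin(t),np.cos(t)]])
p=pix(e,np.r_[R@[.05,0]+o,.02])[0].astype(int); print(p)
x,y=p[0]-66,p[1]-50
b=cv2.resize(e["img"][y:y+100,x:x+133],None,fx=3.7,fy=3.7,interpolation=cv2.INTER_CUBIC)
c=np.zeros((600,800,3),np.uint8); c[:a.shape[0],:a.shape[1]]=a; c[228:228+b.shape[0],:b.shape[1]]=b; cv2.imwrite("pics/c6.png",c); print(a.shape,b.shape,x,y)
E
```

```text
20.5 [ 0.5061164  0.1006032 -0.0119362] [-16.23432609  -9.09463931  19.86944133] [-1.06248536  2.33603728 -0.33657004]
[313 238]
(228, 399, 3) (370, 492, 3) 247 188
```

View pics/c6.png

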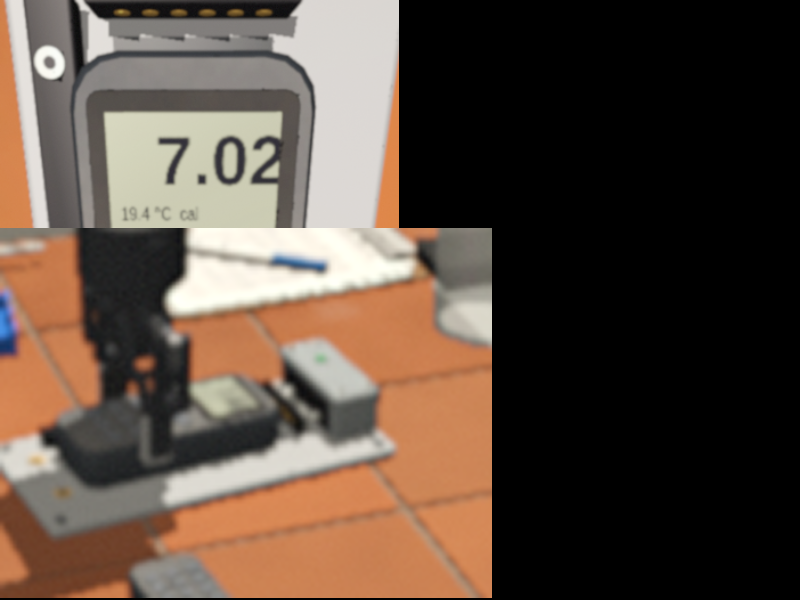

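Wrist crop: the head still has a ~10 mm gap to the pins, and nothing stands in between. The forces fit friction jamming: fx ≈ 0.5·(fz+weight)+0.5·fy, because the compliant arm noses down as it pushes. I'll relieve the vertical and side load, then continue.

>>> carry_out:
  rows:
    - [[-3,-0.3,0],0]
    - [[-4,-1.0,0.5],0]
    - [[-4,-1.0,1],0]
    - [[-4,-1.0,1],0]

```text
t: 21.0
eef_pos: [0.5058, 0.1006, -0.0114]
ee_rot: [0.0, 0.998, 0.056, -0.0]
ft_force: [1.2, -4.7, -2.9]
opening: 0.0667
finger_force: 45.5
```

>>> carry_out:
  rows:
    - [[1,0.1,0.4],0]
    - [[2,0.2,0.8],0]
    - [[2,0.2,0.8],0]

```text
t: 21.38
eef_pos: [0.5057, 0.1005, -0.0113]
ee_rot: [0.0, 0.998, 0.056, -0.002]
ft_force: [-3.5, -7.3, -2.0]
opening: 0.067
finger_force: 45.7
```

>>> carry_out:
  rows:
    - [[0.1,-0.8,0],0]
    - [[1,-0.7,0.3],0]
    - [[2,-0.6,0.6],0]
    - [[2,-0.6,0.6],0]

```text
t: 21.88
eef_pos: [0.5103, 0.1009, -0.0094]
ee_rot: [-0.0, 0.998, 0.056, 0.0]
ft_force: [0.3, -1.4, -2.8]
opening: 0.067
finger_force: 45.6
```

>>> carry_out:
  rows:
    - [[1,0.1,0.3],0]
    - [[2,0.2,0.6],0]
    - [[2,0.2,0.6],0]

```text
t: 22.25
eef_pos: [0.5125, 0.101, -0.0086]
ee_rot: [-0.0, 0.998, 0.056, 0.0]
ft_force: [0.7, -0.0, -2.2]
opening: 0.0669
finger_force: 45.6
```

It freed: fx ≈ 0, with the meter slightly lifted and 0.3 mm off the rail. I'll settle it on the plate and rail lightly.

>>> carry_out:
  rows:
    - [[0,0,-1.2],0]
    - [[0,0,-2.4],0]
    - [[-0.1,0.6,-2.4],0]
    - [[-0.1,0.6,-2.4],0]
    - [[-0.1,0.6,-2.4],0]

```text
t: 22.88
eef_pos: [0.5118, 0.1011, -0.0114]
ee_rot: [0.0, 0.998, 0.056, -0.0]
ft_force: [0.6, -1.5, -2.8]
opening: 0.0668
finger_force: 45.6
```

>>> carry_out:
  rows:
    - [[0,0.4,-0.5],0]
    - [[0,0.4,-0.5],0]
    - [[0,0.4,-0.5],0]

```text
t: 23.25
eef_pos: [0.5118, 0.1012, -0.0118]
ee_rot: [0.0, 0.998, 0.056, -0.0]
ft_force: [-1.4, -5.0, -1.8]
opening: 0.0675
finger_force: 45.8
```

>>> carry_out:
  rows:
    - [[1,0.1,0.1],0]
    - [[2,0.2,0.2],0]
    - [[3,0.3,0.2],0]
    - [[3,0.3,0.2],0]

```text
t: 23.75
eef_pos: [0.514, 0.1014, -0.0118]
ee_rot: [0.0, 0.998, 0.056, -0.001]
ft_force: [-3.3, -5.6, -0.1]
opening: 0.067
finger_force: 45.9
```

>>> carry_out:
  rows:
    - [[1,0.1,0.2],0]
    - [[2,0.2,0.4],0]
    - [[2,0.2,0.4],0]

```text
t: 24.12
eef_pos: [0.5161, 0.1017, -0.0115]
ee_rot: [0.0, 0.998, 0.056, -0.001]
ft_force: [-2.7, -4.9, -1.7]
opening: 0.0668
finger_force: 45.7
```

>>> carry_out:
  rows:
    - [[1,0.1,0.2],0]
    - [[2,0.2,0.4],0]
    - [[2,0.2,0.4],0]

```text
t: 24.5
eef_pos: [0.5173, 0.1018, -0.0115]
ee_rot: [0.0, 0.998, 0.056, -0.002]
ft_force: [-4.0, -5.0, -1.2]
opening: 0.067
finger_force: 45.8
```

>>> carry_out:
  rows:
    - [[1,0.1,0.2],0]
    - [[2,0.2,0.4],0]
    - [[2,0.2,0.4],0]

```text
t: 24.88
eef_pos: [0.5178, 0.1019, -0.0116]
ee_rot: [0.0, 0.998, 0.056, -0.003]
ft_force: [-7.9, -6.0, 0.3]
opening: 0.0671
finger_force: 45.9
```

>>> carry_out:
  rows:
    - [[1,0.1,0.2],0]
    - [[2,0.2,0.4],0]
    - [[2,0.2,0.4],0]

```text
t: 25.25
eef_pos: [0.5189, 0.102, -0.0115]
ee_rot: [0.0, 0.998, 0.056, -0.004]
ft_force: [-10.7, -6.5, 0.4]
opening: 0.0669
finger_force: 46.0
```

>>> carry_out:
  rows:
    - [[1,0.1,0.2],0]
    - [[2,0.2,0.4],0]
    - [[2,0.2,0.4],0]

```text
t: 25.62
eef_pos: [0.5199, 0.1021, -0.0115]
ee_rot: [0.001, 0.998, 0.056, -0.005]
ft_force: [-11.4, -5.5, 1.4]
opening: 0.0668
finger_force: 46.1
```

>>> carry_out:
  rows:
    - [[0.8,0.1,0.1],0]
    - [[1.5,0.2,0.2],0]
    - [[1.5,0.2,0.2],0]
    - [[1.5,0.2,0.2],0]

```text
t: 26.12
eef_pos: [0.5205, 0.1022, -0.0116]
ee_rot: [0.001, 0.998, 0.056, -0.006]
ft_force: [-14.5, -6.1, 1.8]
opening: 0.0669
finger_force: 46.2
```

```bash
python3 - <<'E'
from h import *
d=snap("wrist","w7"); e=snap("side","s7"); s=ctrl.state(); print(s["t"],s["eef_pos"],s["ee_rot"],s["ft_force"],s["finger_force"])
a=cv2.resize(d["img"][0:150,180:480],None,fx=2,fy=2)
b=cv2.resize(e["img"][210:270,280:360],None,fx=5,fy=5,interpolation=cv2.INTER_CUBIC)
c=np.zeros((600,800,3),np.uint8); c[:300,:600]=a; c[300:600,:400]=b; cv2.imwrite("pics/c7.png",c)
E
```

```text
26.225 [ 0.52054522  0.10220437 -0.01156832] [ 5.85406330e-04  9.98417662e-01  5.59094432e-02 -5.99701367e-03] [-15.71816951  -6.67599642   3.02838381] 46.22139573097229
```

View pics/c7.png

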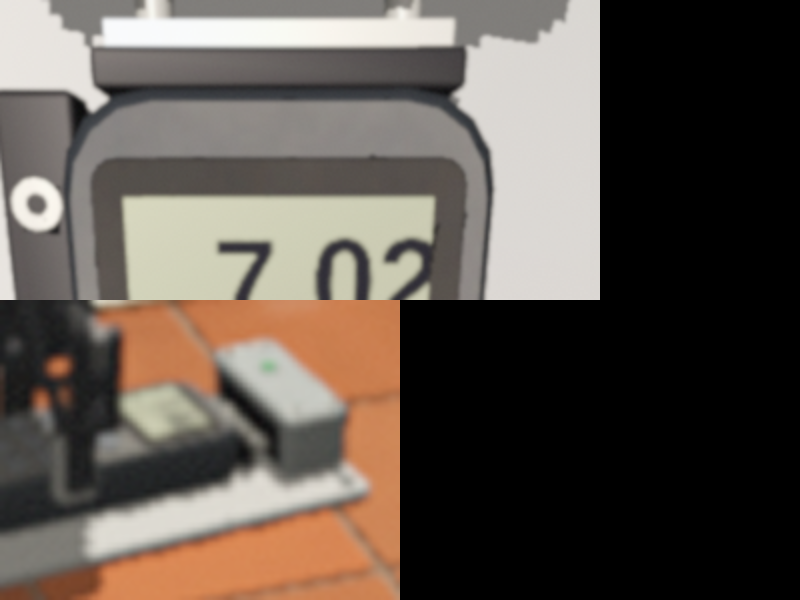

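The meter head bears squarely on the bar: bar rear edge at full-frame row ≈23.5, front at ≈44, rail end at row ≈46. I'll compute the travel relative to the rail end, against the earlier free-bar picture.

```bash
python3 - <<'E'
from h import *
o=np.array([.5404,.1055]);t=np.radians(6.43);R=np.array([[np.cos(t),-np.sin(t)],[np.sin(t),np.cos(t)]])
L=lambda d,px,z: ((world(d,px,z)[:,:2]-o)@R)*1000
def prof(fn,c0,c1,r1):  # row gradient at columns, strongest white->black and rail end
    g=load(fn)["img"][:r1,c0:c1].mean((1,2)); return np.round(g).astype(int)
print("w4 bar",list(enumerate(prof("w4",300,340,75)))[28:75]); print("w7 bar",list(enumerate(prof("w7",300,340,60)))[15:55])
print("w4 rail",list(enumerate(prof("w4",190,210,75)))[38:56]); print("w7 rail",list(enumerate(prof("w7",185,205,60)))[36:56])
d4,d7=load("w4"),load("w7")
print("rear/front/rail w4",L(d4,[(320,37.5),(320,58)],.029),L(d4,[(200,47)],.02),"w7",L(d7,[(320,23.3),(320,43)],.029),L(d7,[(195,46)],.02))
E
```

```text
w4 bar [(28, np.int64(247)), (29, np.int64(247)), (30, np.int64(247)), (31, np.int64(247)), (32, np.int64(247)), (33, np.int64(247)), (34, np.int64(247)), (35, np.int64(245)), (36, np.int64(233)), (37, np.int64(198)), (38, np.int64(132)), (39, np.int64(82)), (40, np.int64(90)), (41, np.int64(98)), (42, np.int64(100)), (43, np.int64(100)), (44, np.int64(100)), (45, np.int64(100)), (46, np.int64(100)), (47, np.int64(100)), (48, np.int64(99)), (49, np.int64(98)), (50, np.int64(96)), (51, np.int64(95)), (52, np.int64(94)), (53, np.int64(92)), (54, np.int64(87)), (55, np.int64(73)), (56, np.int64(53)), (57, np.int64(36)), (58, np.int64(24)), (59, np.int64(21)), (60, np.int64(33)), (61, np.int64(54)), (62, np.int64(65)), (63, np.int64(62)), (64, np.int64(69)), (65, np.int64(97)), (66, np.int64(119)), (67, np.int64(126)), (68, np.int64(127)), (69, np.int64(127)), (70, np.int64(126)), (71, np.int64(126)), (72, np.int64(127)), (73, np.int64(126)), (74, np.int64(126))]
w7 bar [(15, np.int64(247)), (16, np.int64(247)), (17, np.int64(247)), (18, np.int64(247)), (19, np.int64(247)), (20, np.int64
[... 1000 characters left out ...]
, (52, np.int64(119)), (53, np.int64(119)), (54, np.int64(119)), (55, np.int64(118))]
w7 rail [(36, np.int64(228)), (37, np.int64(228)), (38, np.int64(228)), (39, np.int64(228)), (40, np.int64(228)), (41, np.int64(228)), (42, np.int64(228)), (43, np.int64(220)), (44, np.int64(188)), (45, np.int64(125)), (46, np.int64(74)), (47, np.int64(81)), (48, np.int64(100)), (49, np.int64(110)), (50, np.int64(113)), (51, np.int64(113)), (52, np.int64(113)), (53, np.int64(113)), (54, np.int64(112)), (55, np.int64(112))]
rear/front/rail w4 [[82.11799062 -1.12701365]
 [76.43910242 -1.14567996]] [[80.68590241 38.34690562]] w7 [[85.6964266  -1.07122928]
 [80.36900236 -1.07813359]] [[80.70607699 40.14473115]]
```

Travel ≈3.7 mm, i.e. about 8.6 N. One small nudge will bring it to about 10 N, then I'll let it settle.

>>> carry_out:
  rows:
    - [[0.8,0.1,0.2],0]
    - [[1.6,0.2,0.4],0]
    - [[1.6,0.2,0.4],0]
    - [[1.6,0.2,0.4],0]
    - [[1.6,0.2,0.4],0]
    - [[1.6,0.2,0.4],0]
    - [[1.6,0.2,0.4],0]
    - [[1.6,0.2,0.4],0]

```text
t: 27.22
eef_pos: [0.5214, 0.1023, -0.0115]
ee_rot: [0.001, 0.998, 0.056, -0.007]
ft_force: [-15.6, -8.1, 2.3]
opening: 0.0673
finger_force: 46.2
```

```bash
python3 - <<'E'
from h import *
o=np.array([.5404,.1055]);t=np.radians(6.43);R=np.array([[np.cos(t),-np.sin(t)],[np.sin(t),np.cos(t)]])
d=snap("wrist","w8"); s=ctrl.state(); print(s["t"],s["eef_pos"],s["ee_rot"],s["ft_force"],s["finger_force"],np.abs(s["qd"]).max())
L=lambda px,z: ((world(d,px,z)[:,:2]-o)@R)*1000
def edge(c0,c1,r0,r1,lv):
    g=d["img"][r0:r1,c0:c1].mean((1,2)); i=np.where(g<lv)[0][0]; return r0+i-(lv-g[i])/(g[i-1]-g[i])
b=edge(300,340,12,40,160); r=edge(185,205,36,56,160); print(b,r,"travel mm",L([(320,b)],.029)[0,0]-82.12+.1,"rail",L([(195,r)],.02)[0,0])
E
```

```text
27.275 [ 0.52137102  0.10234002 -0.01146078] [ 6.33229622e-04  9.98409705e-01  5.59625827e-02 -6.77121426e-03] [-17.56916305  -8.5714814    3.12294305] 46.23935580253601 0.0012427747215424012
23.347602309816722 47.509673852957434 travel mm 4.551928931971892 rail 81.13839089171384
```

```bash
python3 -c "
from bench import ctrl
print(ctrl.finish_job())"
```

```text
the job is handed in; nothing more can be done
None
```

I handed the job in with the gripper still holding the larger meter, flush along the rail and pressed into the contact bar. The bar is about 4 to 4.5 mm in, roughly 9 to 10 N by its spring rate; the hand-in call reported no verdict.

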